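Put the blue paint jar away in the pop-up tray

TASK

Stand the blue paint jar upright in the open well of the pink box's raised tray. Then press that tray down by its brass plate to the bottom of its travel and let go, so that its push-push latch holds it down flush with the box; see that it stayed down. Do not press the plain wooden box's tray: it is to stay up.

Things in the scene. Friction and masses are not known exactly. Their poses are not given: they have to be found in the camera images.
- blue_jar: Paint jar, blue plastic with blue lid and white label band, upright on the table: 60 mm tall, body 44 mm across up to 42 mm height, lid 46 mm across above that; about 0.12 kg. Origin: centre of its underside, z up. A yellow and a red jar of the same shape stand in a row with it (centres at least 65 mm apart, row along world x, any order).
- pink_well (a point): Centre of the grey floor of the open well in the pink box's tray (moves with the tray; 80 mm above the table at the start). z up, x along the box's long side, away from the robot. Well 96 (x) x 106 (y) mm inside, walls 15 mm high. On the same tray, nearer the robot, is the brass press plate, 50 (x) x 80 (y) mm: centre of its flat top at x -85, y 0, z +25 mm from here.
- pink_tray (a joint): Travel of the pink tray, m: 0 = up (start), grows downward, hard stop 0.030. Spring: about 4 N at first, 9 N just before the stop. Push-push latch: pressed past about 0.025 and released, it rises back to about 0.019 and stays (rim flush with the box top); pressed less than about 0.022 it springs back to 0. Pressing the latched tray to the stop again frees it.
- plain_tray (a joint): Travel of the tray in the other box, m: 0 = up, as it starts and must stay. That box is plain brown wood, else the same: both boxes are fixed, 190 x 130 x 75 mm high, each with a 174 x 114 mm tray that moves straight down without tilting. They stand left and right of the row of jars, either way round.
There are look-alikes about, which are no part of the job. Of the things that look like the blue_jar, take the one that is farthest to the robot's right at the start.

How it is judged (in metres and radians):
On the way:
1. the blue jar stands in the well of the pink box's tray, let go, while that tray is still up (x of blue_jar in the frame of pink_well between -0.035 and 0.035 m and y of blue_jar in the frame of pink_well between -0.04 and 0.04 m and z of blue_jar in the frame of pink_well between -0.006 and 0.008 m and angle between blue_jar's own z axis and vertical below 0.18 rad and value of joint pink_tray below 0.006 m and contact force between the fingers and blue_jar below 0.1 N), for 0.2 s.
At the end, for the whole second after the job is handed in: Pink tray latched at rest, 16 to 23.5 mm down; blue jar at rest in its well, within 10 degrees of upright, base within 8 mm of the well floor, centre within 35 mm (x) and 40 mm (y) of the well's centre; plain box's tray up (within 6 mm) (value of joint pink_tray between 0.016 and 0.0235 m and velocity of joint pink_tray between -0.01 and 0.01 m/s and x of blue_jar in the frame of pink_well between -0.035 and 0.035 m and y of blue_jar in the frame of pink_well between -0.04 and 0.04 m and z of blue_jar in the frame of pink_well between -0.006 and 0.008 m and angle between blue_jar's own z axis and vertical below 0.18 rad and linear speed of blue_jar below 0.02 m/s and value of joint plain_tray below 0.006 m); the robot touches nothing.
It fails at once if the plain wooden box's tray is pressed down (more than 10 mm) (value of joint plain_tray above 0.01 m).
It also fails if it takes over 43 s, if anything falls off the work surface, if the arm or the gripper's body presses on something with over 40 N, if the wrist force passes 120 N, or if a joint passes its speed limit or range.

ROBOT

A 6-joint arm with a two-finger parallel gripper is mounted at the origin on the work surface. World frame = base frame: x ahead of the robot, y to its left, z up, the work surface at z = 0. Lengths are in m, angles in degrees, forces in N, time in s.
With the tool pointing down it reaches from about 0.325 to 0.85 m from the base axis. Payload 15.5 kg.
Tool frame: the origin (TCP) lies midway between the tips of the shut fingers; the grasp point (between the pads) lies 19 mm behind it; z points along the fingers, y is the line along which they close (so a half turn about z gives the same grasp; the last joint's range is limited). The gripper opens to 91 mm and grips with 3 to 60 N. Pads are 32 mm wide; open, the fingers measure 118 mm over their backs; the gripper's body (76 mm by 178 mm) begins 60 mm behind the grasp point.
Start: joints at [-69.758, 28.281, 77.091, -0, 74.628, -5.472], TCP at [0.271, -0.563, 0.214] pointing down, gripper open.
Joint ranges: [-166.48, 166.48], [-47.26, 123.95], [12.59, 153.08], [-70.14, 250.14], [6.76, 159.57], [-176.63, 176.63]. Speed limits (degrees/s): [108.29, 108.29, 147.25, 172.46, 172.46, 172.46].

INTERFACE

Orientations are given as [roll, pitch, yaw] about the fixed x, y, z axes, in that order (R = Rz(yaw) Ry(pitch) Rx(roll)).
In Python, from rig import goto, move_linear, move_joints, move_gripper, dwell, inverse_kinematics, grab_frame, Unreachable, hand_in, get_t, get_joint_pos, get_qd, get_joint_torque, get_ee_pos, get_eef_rot, get_wrist_force, get_torque, get_finger_gap, get_grasp_force gives the robot as it stands. The module is installed in compiled form; this text tells all that it offers. Calls block until the motion is done:
- goto(position, orientation): joint-space move of the TCP to a pose.
- move_linear(position, rate=0.15, orientation=None): straight line of the TCP; orientation=None keeps the orientation; rate is the mean speed in m/s.
- move_joints(angles): joint-space move.
- move_gripper(opening): finger opening in m; the grip force is fixed at half the most; returns when the fingers have stopped.
- dwell(seconds).
- inverse_kinematics(position, orientation): joint angles nearest the present ones, or None.
- grab_frame(name): name is "scene" or "top" or "wrist"; returns a dict with "frame" (480x640x3 uint8, red, green, blue), "K" (3x3 intrinsics, pixels), "world_to_cam" (4x4, takes a point from world to camera coordinates). Camera axes: x right, y down, z forward; pixel columns grow to the right and rows downward; lengths in m; the calibration is good to about 2 mm. A picture is of the moment at which its call begins. There is no depth.
A pose or a line that the arm cannot do raises Unreachable and nothing moves.
- hand_in(): hands the job in; it is judged then, once.
Readings, each from a call of its own:
- get_t(): time.
- get_joint_pos(): joint angles.
- get_qd(): joint speeds.
- get_joint_torque(): joint torques, N m.
- get_ee_pos(): TCP position.
- get_eef_rot(): TCP orientation.
- get_wrist_force(): force on the tool from outside, world axes, zero at the start.
- get_torque(): the same for the moment, N m.
- get_finger_gap(): finger opening in m.
- get_grasp_force(): force on a finger pad.
Only numpy, scipy, OpenCV 4.12 (cv2) and the standard library are available. Lean on these libraries where they do the work, as an engineer would, in place of code of your own. Each camera call takes 0.05 s, during which the arm holds its last target. There are 200 camera calls.

## Working session

There is one attempt and no reset: what is moved stays moved. The work goes in short steps, each a Python script; the robot and the scene stay as the last script left them, time stands still between calls to the robot, and variables do not carry over. Pictures are saved under pics/ and viewed, at most 10 in all, crops included, and the job is handed in when it is done.

```bash
mkdir -p pics
python3 - <<'E'
from rig import *
import cv2,pickle
for n in ["top","scene"]:
    f=grab_frame(n); pickle.dump(f,open(n+'.pkl','wb')); cv2.imwrite(f'pics/{n}0.png',f['frame'][:,:,::-1]); print(n,f['K'].tolist(),f['world_to_cam'].round(3).tolist())
print(get_t(),get_eef_rot())
E
```

```text
top [[601.6934374365827, 0.0, 304.0161810807796], [0.0, 601.6934374365827, 233.56399516900126], [0.0, 0.0, 1.0]] [[-0.007, -1.0, 0.019, -0.005], [-0.988, 0.004, -0.156, 0.633], [0.156, -0.02, -0.988, 1.025], [0.0, 0.0, 0.0, 1.0]]
scene [[447.12957247064577, 0.0, 312.15637069293024], [0.0, 447.12957247064577, 245.1133684767832], [0.0, 0.0, 1.0]] [[0.864, 0.503, -0.011, -0.535], [0.419, -0.731, -0.539, -0.237], [-0.279, 0.461, -0.842, 1.134], [0.0, 0.0, 0.0, 1.0]]
0.1 [-1.79941278e+02 -2.91591381e-03  2.57162325e+01]
```

View pics/top0.png

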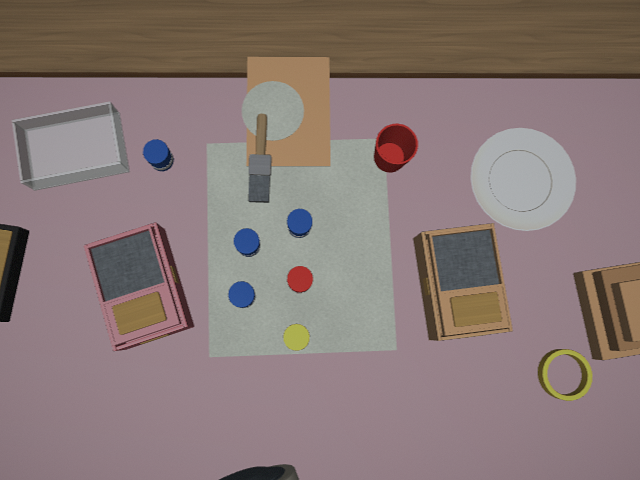

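View pics/scene0.png

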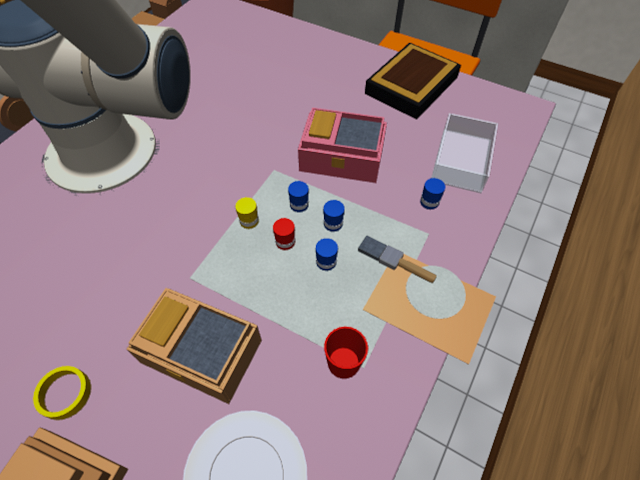

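Blue look-alikes in the top view are at (157,153), (247,241), (241,294) and (300,222). The rightmost is (300,222), which is in line with red (300,279) and yellow (296,337), so I choose that one. The pink box is at (137,287) and the plain box at (465,282). Next I'll check this in a close crop.

Run:
```python
import cv2,pickle,numpy as np
f=pickle.load(open('top.pkl','rb'))['frame'][:,:,::-1]
a=cv2.resize(f[220:360,75:200],None,fx=4,fy=4,interpolation=cv2.INTER_CUBIC)
b=cv2.resize(f[200:270,270:335],None,fx=4,fy=4,interpolation=cv2.INTER_CUBIC)
b=cv2.copyMakeBorder(b,0,280,0,0,cv2.BORDER_CONSTANT)
cv2.imwrite('pics/crop.png',np.hstack([a,b]))
```

```text
(no output)
```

View pics/crop.png

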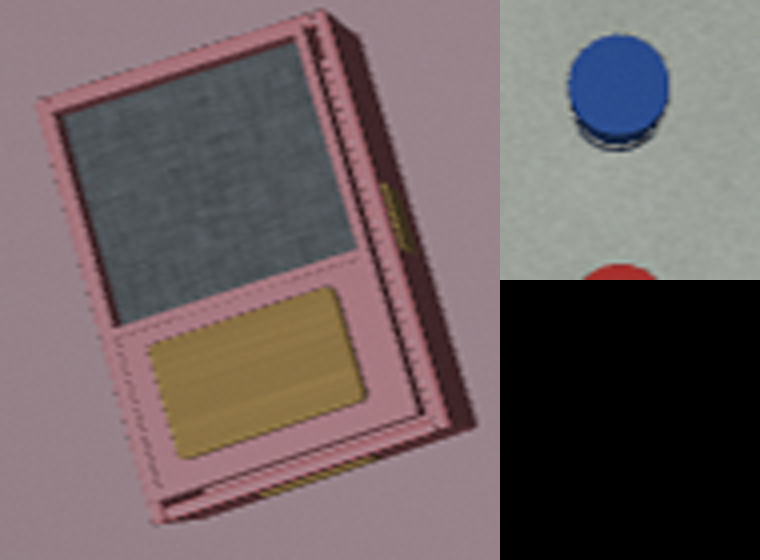

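The crop confirms a plain blue lid with its centre near full-image (299.4,221.2). The brass plate corners are at crop (149,345), (333,288), (367,400) and (184,460), and the tray is up.

```bash
cat > h.py <<'E'
import pickle,numpy as np
def px2w(f,uv,z):
    M=f['world_to_cam'];R,t=M[:3,:3],M[:3,3];c=-R.T@t
    d=R.T@np.linalg.solve(f['K'],[uv[0],uv[1],1.]);return c+d*(z-c[2])/d[2]
E
python3 - <<'E'
from h import *
from rig import inverse_kinematics
f=pickle.load(open('top.pkl','rb'))
for n,p in dict(jar=(299.4,221.2),blue2=(247,240),red=(300,278.5)).items(): print(n,px2w(f,p,.06).round(4))
s=px2w(pickle.load(open('scene.pkl','rb')),(326.5,247),.06);print('jar scene',s.round(4))
c=lambda q,z:np.array([px2w(f,(75+(x-1.5)/4,220+(y-1.5)/4),z) for x,y in q])
P=c([(149,345),(333,288),(367,400),(184,460)],.105); W=c([(54,112),(297,38),(358,247),(115,327)],.095)
for q in (P,W):
    ex=q[0]+q[1]-q[2]-q[3]; ey=q[0]+q[3]-q[1]-q[2]
    print(q.mean(0).round(4),np.linalg.norm(ex)/2,np.linalg.norm(ey)/2,np.degrees([np.arctan2(ex[1],ex[0]),np.arctan2(-ey[0],ey[1])]))
d=W.mean(0)-P.mean(0);print(d,np.hypot(*d[:2]),np.degrees(np.arctan2(d[1],d[0])))
j=px2w(f,(299.4,221.2),.06)
for y in (-45,135): print(y,inverse_kinematics([j[0],j[1],.028],[180,0,y]))
w=W.mean(0)
for y in (15.5,-164.5): print(y,inverse_kinematics([w[0],w[1],.11],[180,0,y]))
E
```

```text
jar [ 6.531e-01 -1.000e-04  6.000e-02]
blue2 [0.6199 0.0925 0.06  ]
red [ 5.514e-01 -5.000e-04  6.000e-02]
jar scene [6.532e-01 6.000e-04 6.000e-02]
[0.4926 0.2656 0.105 ] 0.04913412405337394 0.07804643530909991 [18.7440595  17.45090598]
[0.5736 0.2929 0.095 ] 0.09445970799687374 0.105591813885899 [17.89897829 17.66044815]
[ 0.0810539   0.02723816 -0.01      ] 0.08550820358091243 18.574920155148828
-45 [-5.24450572e+00  4.24128214e+01  8.24708359e+01 -2.54444375e-14
  5.51163427e+01  1.29755494e+02]
135 [ -5.24450572  42.41282145  82.4708359    0.          55.11634265
 -50.24450572]
15.5 [ 2.17390418e+01  3.59182144e+01  8.06267055e+01 -2.54444375e-14
  6.34550801e+01  9.62390418e+01]
-164.5 [ 21.73904179  35.91821441  80.62670551   0.          63.45508008
 -83.76095821]
```

Run:
```python
from rig import *
import cv2
x,y=.653,.0003
goto([x,y,.16],[180,0,135]); print(get_t()); move_gripper(.072)
move_linear([x,y,.030],.12); print(get_t(),get_wrist_force().round(1) if hasattr(get_wrist_force(),'round') else get_wrist_force())
move_gripper(.03); print(get_t(),get_finger_gap(),get_grasp_force())
move_linear([x,y,.20],.15)
print(get_t(),get_finger_gap(),get_grasp_force())
cv2.imwrite('pics/lift.png',grab_frame('scene')['frame'][60:360,150:550,::-1])
```

```text
2.525
4.2583 [-0.4  0.2  0.5]
4.7833 0.045036888395220936 30.000501573085785
6.0667 0.045075184452180485 29.99979704618454
```

View pics/lift.png

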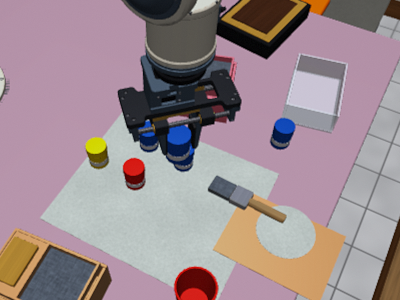

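The jar is held upright at crop (178,145) with 45 mm between the fingers. Now placing it.

Run:
```python
from rig import *
import cv2
x,y=.5735,.2924
goto([x,y,.20],[180,0,-162]); print(get_t(),get_wrist_force())
move_linear([x,y,.125],.12)
z=.125
while z>.1105:
    z-=.0015; move_linear([x,y,z],.05); F=get_wrist_force()
    if F[2]>2.5: break
print(get_t(),z,F)
move_gripper(.072); dwell(.1); print(get_finger_gap(),get_grasp_force())
move_linear([x,y,.20],.15); print(get_t())
f=grab_frame('scene')['frame'][80:230,250:450,::-1]
cv2.imwrite('pics/placed.png',cv2.resize(f,None,fx=3,fy=3))
```

```text
7.275 [ 0.79795824 -0.49290256 -0.17669077]
10.55 0.10999999999999999 [-1.54025241  0.25736958  1.27187174]
0.07230775149974586 0.0
11.9917
```

View pics/placed.png

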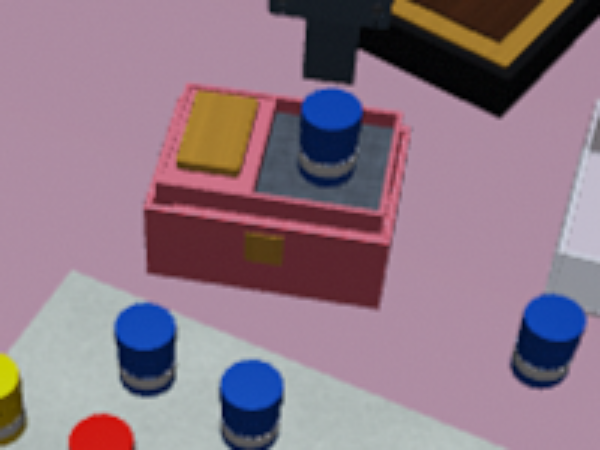

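The jar stands upright in the well at crop (330,140), with the tray still up. Now pressing the plate.

Run:
```python
from rig import *
import cv2,pickle
x,y=.4925,.2655
goto([x,y,.18],[180,0,-162]); move_gripper(0.0); 
move_linear([x,y,.115],.12); dwell(.1); F0=get_wrist_force()[2]; print(get_t(),F0)
z=.115;log=[];zc=None
while z>.0735:
    z-=.0015; move_linear([x,y,z],.05); dF=get_wrist_force()[2]-F0; log.append((round(z,4),round(float(get_ee_pos()[2]),4),round(float(dF),1)))
    if dF>16: break
print(log,get_t())
dwell(.2); print(get_wrist_force()[2]-F0)
move_linear([x,y,.12],.06); move_linear([x,y,.2],.15); print(get_t())
goto([.40,.0,.25],[180,0,-162]); print(get_t(),get_wrist_force())
f=grab_frame('scene')['frame'][80:230,250:450,::-1]
cv2.imwrite('pics/pressed.png',cv2.resize(f,None,fx=3,fy=3))
t=grab_frame('top'); pickle.dump(t,open('top2.pkl','wb')); cv2.imwrite('pics/pressed_top.png',cv2.resize(t['frame'][210:370,60:210,::-1],None,fx=3.5,fy=3.5,interpolation=cv2.INTER_CUBIC))
```

```text
14.4 -0.6203784558059542
[(0.1135, 0.1138, 0.5), (0.112, 0.1119, 0.1), (0.1105, 0.1104, 1.5), (0.109, 0.1089, 0.5), (0.1075, 0.1074, 0.3), (0.106, 0.1059, 0.6), (0.1045, 0.1046, 4.4), (0.103, 0.1031, 5.2), (0.1015, 0.1016, 5.7), (0.1, 0.1001, 5.7), (0.0985, 0.0986, 6.1), (0.097, 0.0971, 5.8), (0.0955, 0.0956, 6.4), (0.094, 0.0941, 5.9), (0.0925, 0.0926, 6.4), (0.091, 0.0912, 7.3), (0.0895, 0.0897, 7.5), (0.088, 0.0882, 7.2), (0.0865, 0.0867, 7.9), (0.085, 0.0852, 8.0), (0.0835, 0.0837, 8.2), (0.082, 0.0822, 8.6), (0.0805, 0.0807, 8.3), (0.079, 0.0792, 9.4), (0.0775, 0.0778, 9.3), (0.076, 0.0763, 10.2), (0.0745, 0.0752, 17.3)] 21.15
16.463194456969298
22.9417
24.0417 [0.6833928  0.48255714 0.10758286]
```

View pics/pressed.png

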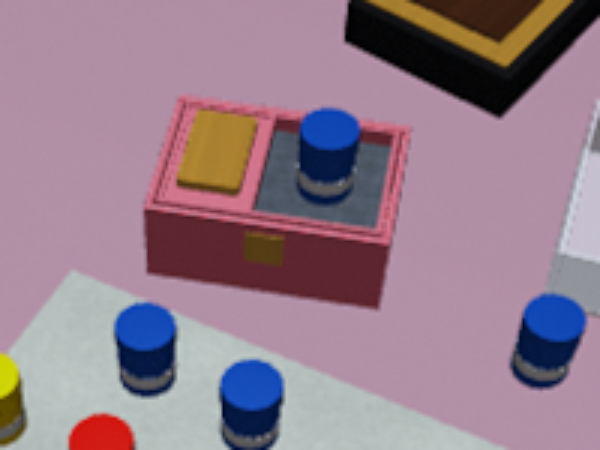

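View pics/pressed_top.png

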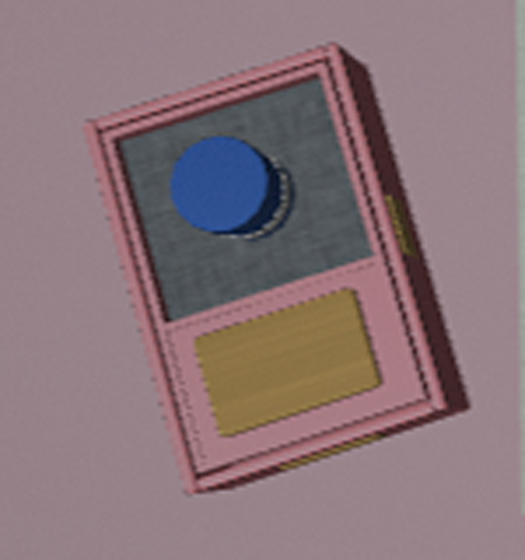

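The tray rim is flush with the box top. The jar stands upright near the well centre (lid at crop (218,185), offset by parallax), and the robot is clear of everything.

```bash
python3 -c "
from rig import *
print(hand_in(),get_t())"
```

```text
the job is handed in; nothing more can be done
the job is handed in; nothing more can be done
```

The blue jar stands upright in the pink tray's well, the tray is latched down flush with the box, the plain box's tray was never touched, and the job is handed in; the last check was at 24.0 s of the 43 s, and no verdict was returned.

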